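# Set the desk calendar to the new week

### The job

A new week begins: set the two wheels of the desk calendar by flicking their edges gently with a fingertip, without gripping or pinching anything. Turn the seven-lobed weekday wheel anticlockwise (seen from above), click by click, until the lobe with the upright metal stud rests at its pointer, without going past it, and turn the five-lobed week wheel anticlockwise by exactly one click, never more. Either wheel may be set first; leave the other things on the desk where they are, and finish clear of everything with both wheels resting in their clicks.

Things in the scene. Friction and masses are not known exactly. Their poses are not given: they have to be found in the camera images.
- weekday_stand: stand of the weekday wheel: wooden slab 142 x 124 x 12 mm (62 mm from the axis to its edge away from the pointer), fixed to the desk, carrying a black pedestal 60 mm across up to 42 mm height and the seven-lobed wheel. Origin on the wheel's axis, at the desk surface; z up; x from the axis to the pointer. Lobes have free space under them, from 12 to 44 mm height. 
- weekday_hub (a point): centre of the top face of the seven-lobed grey wheel, 60 mm above the desk. The flat horizontal star wheel turns about the vertical, is 16 mm thick (44 to 60 mm height), hub 80 mm across, seven straight lobes 9 mm wide with round ends, reaching 58 mm from the axis, 51.4 degrees apart. One lobe carries an upright aluminium stud, 9 mm across, 10 mm tall, 52 mm from the axis.
- weekday_pointer (a point): tip of the pointer, a small diamond on a thin aluminium post, 62 mm from the axis and 67 mm above the desk; the post stands 66 to 76 mm from the axis, up to 70 mm height
- weekday_wheel (a joint): angle of the seven-lobed wheel, rad, growing anticlockwise from above; 0: studded lobe at the pointer. Lobes stand at this angle plus multiples of 0.898 from the stand's x. Clicks are 0.898 apart; starts 1, 2 or 3 clicks short (-0.90, -1.80, -2.69; settles within a second). Ball catch: 1 to 4 N at a lobe's end turns it; let go past half a click it snaps on, before that it falls back.
- week_stand: stand of the week wheel: wooden slab 142 x 124 x 12 mm (62 mm from the axis to its edge away from the pointer), fixed to the desk, carrying a black pedestal 60 mm across up to 42 mm height and the five-lobed wheel. Origin on the wheel's axis, at the desk surface; z up; x from the axis to the pointer. Lobes have free space under them, from 12 to 44 mm height. 
- week_hub (a point): centre of the top face of the five-lobed grey wheel, 60 mm above the desk. The flat horizontal star wheel turns about the vertical, is 16 mm thick (44 to 60 mm height), hub 80 mm across, five straight lobes 9 mm wide with round ends, reaching 58 mm from the axis, 72 degrees apart. No stud; rows of one to five small white dots on the hub, by the lobes.
- week_pointer (a point): tip of the pointer, a small diamond on a thin aluminium post, 62 mm from the axis and 67 mm above the desk; the post stands 66 to 76 mm from the axis, up to 70 mm height
- week_wheel (a joint): angle of the five-lobed wheel, rad, growing anticlockwise from above. Starts resting at 0, a lobe at the pointer (settles within a second); one click on is 1.257. Lobes stand at this angle plus multiples of 1.257 from the stand's x. Ball catch: 1 to 4 N at a lobe's end turns it; let go past half a click it snaps on, before that it falls back.
- notes: block of sticky notes 76 x 76 x 28 mm, a bystander; origin at the centre of its underside
- can: drinks can, 66 mm across, 120 mm tall, a bystander; origin at the centre of its underside
- mug: white mug, 82 mm across, 92 mm tall, a bystander; origin at the centre of its underside
- stapler: desk stapler 130 x 36 mm, 57 mm tall, a bystander; origin at the centre of its underside
- mouse: computer mouse 105 x 62 mm, 32 mm tall, a bystander; origin at the centre of its underside
- marker: white marker pen 135 x 15 x 15 mm, lying, a bystander; origin at the centre of its underside
- tape: roll of clear tape lying flat, 80 mm across, 24 mm tall, a bystander; origin at the centre of its underside
There are look-alikes about, which are no part of the job. Leave any green or yellow look-alike of the week_stand alone.

How it is judged:
By the outcome, as a careful person would: the job done as asked, in the order asked, and still so for the second after the job is handed in, with the robot touching nothing.
It also fails if it takes over 72 s, if anything falls off the work surface, if the arm or the gripper's body presses on something with over 40 N, if the wrist force passes 120 N, or if a joint passes its speed limit or range.

### The arm

A 6-joint arm with a two-finger parallel gripper is mounted at the origin on the work surface. World frame = base frame: x ahead of the robot, y to its left, z up, the work surface at z = 0. Lengths are in m, angles in rad, forces in N, time in s.
With the tool pointing down it reaches from about 0.275 to 0.85 m from the base axis. Payload 5.2 kg.
Tool frame: the origin (TCP) lies at the very end of the fingers, on their centre line; the grasp point (between the pads) lies 19 mm behind it; x points along the fingers, y is the direction in which the jaws open and shut, and the axes are right-handed (so a half turn about x gives the same grasp; the last joint's range is limited). The gripper opens to 85 mm and grips with 20 to 120 N. Pads are 22 mm wide; open, the fingers measure 114 mm over their backs; the gripper's body (76 mm by 85 mm) begins 54 mm behind the grasp point. The pads swing forward as they close: fully open they stand 13 mm farther back than shut.
Start: joints at [-1.364, 0.259, 1.535, -0, 1.348, -0.203], TCP at [0.219, -0.504, 0.231] pointing down, gripper open.
Joint ranges: [-3.14, 3.14], [-0.91, 2.08], [0.19, 2.58], [-1.22, 4.36], [0.22, 2.71], [-3.12, 3.12]. Speed limits (rad/s): [2.57, 2.57, 3.14, 3.14, 3.14, 3.14].

### API

Orientations are given as a unit quaternion [x, y, z, w].
In Python, from rig import * gives the robot as it stands. The module is installed in compiled form; this text tells all that it offers.
- The arm moves only by the shell command python3 -m creep 'ROWS'. ROWS is JSON, a list of rows, each an object with "fingers": the opening, from 0 (shut) to 1 (fully open); "dp": the shift along the tool's x, y, z in cm, a list of three; "twist": the turn, a rotation vector about the tool's x, y, z in rad, a list of three. A call has 1 to 5 rows; each row shifts and turns the commanded pose from where the row before left it, along the tool's axes as they then stand; what a row does not reach is not made up. A row lasts 1/8 s, in which the tool goes at most 62.5 mm and 10.7 degrees, less where a joint would pass 70% of its speed; a pose out of reach is approached as far as the arm can. A call is refused whole if a number of a shift passes 6.25 or a number of a turn 0.188, either way. A call with a gripper value outside its range is refused whole. The fingers move at their own pace and stop on an object; the grip force is fixed at half the most. Time passes only in rows, so rows that do not move let the fingers close. It gives the time, the measured TCP pose, the force and the opening at its end, in the units of the state.
- read_state(): the state, without advancing time (a new reading comes with each control period).
- read_camera(name): name is "scene" or "top"; returns a dict with "pixels" (400x640x3 uint8, blue, green, red), "K" (3x3 intrinsics, pixels), "R" (3x3) and "t" (3): a world point X has camera coordinates R X + t. Camera axes: x right, y down, z forward; pixel columns grow to the right and rows downward; lengths in m; the calibration is good to about 2 mm. A picture is of the moment at which its call begins. There is no depth.
- sign_off(): hands the job in, once; it reports no verdict.
The state is a dict: "clock": time; "qpos": joint angles; "dq": joint speeds; "tau": joint torques, N m; "tcp_pos": TCP position; "ee_rot": TCP orientation; "wrist_force": force on the tool from outside, world axes, zero at the start; "moment": the same for the moment, N m; "opening": finger opening in m.
Only numpy, scipy, OpenCV 4.12 (cv2) and the standard library are available. Lean on these libraries where they do the work, as an engineer would, in place of code of your own. Each camera call takes 0.05 s, during which the arm holds its last target.

## Working session

There is one attempt and no reset: what is moved stays moved. The work goes in short steps, Python scripts to look and compute and a shell command to move; the robot and the scene stay as the last step left them, time stands still between calls to the robot, and variables do not carry over. Pictures are saved under pics/ and viewed, and the job is handed in when it is done.

```bash
mkdir -p pics; ls
python3 - <<'E'
from rig import *
import cv2
for n in("scene","top"):
    c=read_camera(n); cv2.imwrite(f"pics/{n}0.png",c["pixels"]); print(n,c["K"],c["R"],c["t"])
print(read_state())
E
```

```text
pics
scene [[370.34974821   0.         315.13929677]
 [  0.         370.34974821 205.61778471]
 [  0.           0.           1.        ]] [[ 0.85309239  0.52167289  0.00952705]
 [ 0.44214843 -0.71311042 -0.54403887]
 [-0.2770165   0.46832779 -0.83900592]] [-0.44432275 -0.19417235  1.11306014]
top [[421.67702862   0.         321.64215696]
 [  0.         421.67702862 196.48547424]
 [  0.           0.           1.        ]] [[-0.0110708  -0.99993814  0.00107815]
 [-0.99136128  0.0108349  -0.13071123]
 [ 0.13069147 -0.00251591 -0.9914199 ]] [0.00582016 0.52988601 1.01884411]
{'clock': 0.1, 'qpos': array([-1.36381700e+00,  2.59275202e-01,  1.53598494e+00,  1.38535299e-05,
        1.34798266e+00, -2.02797617e-01]), 'dq': array([ 0.0004791 , -0.00145405, -0.00319228, -0.00029564, -0.00217966,
       -0.00068921]), 'tau': array([ 2.05931072e-03, -4.46969676e+01, -2.91247451e+01, -2.51648444e-04,
        6.24952212e-03,  1.45233679e-05]), 'tcp_pos': array([ 0.21905085, -0.50398214,  0.23055055]), 'ee_rot': array([ 0.69232025,  0.14444882, -0.69231314,  0.14328197]), 'wrist_force': array([ 1.03539073,  0.54361761, -0.68208071]), 'moment': array([ 0.02553259,  0.05157982, -0.0141894 ]), 'opening': 0.08488765793487058}
```

View pics/scene0.png

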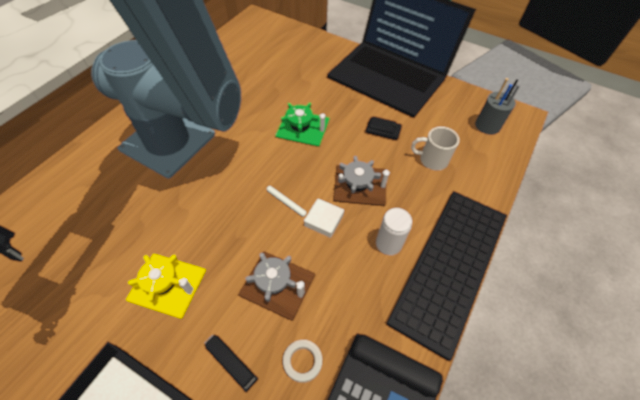

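View pics/top0.png

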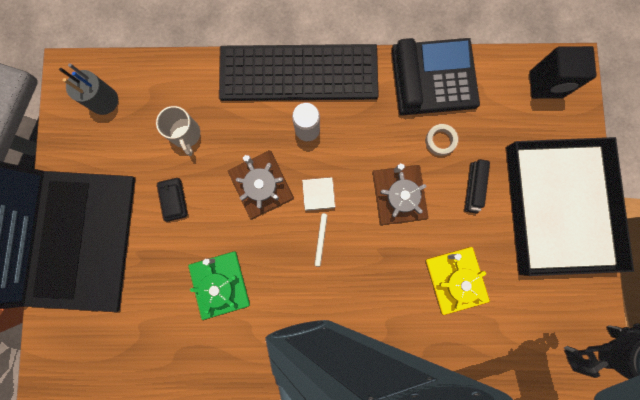

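```bash
cat > h.py <<'E'
from rig import *
import cv2, numpy as np
from scipy.spatial.transform import Rotation as Ro
def unproj(c,uv,z):
    d=c["R"].T@np.linalg.inv(c["K"])@np.array([uv[0],uv[1],1.]); o=-c["R"].T@c["t"]
    return o+d*(z-o[2])/d[2]
def proj(c,X):
    p=c["K"]@(c["R"]@np.asarray(X,float)+c["t"]); return p[:2]/p[2]
def crop(c,u,v,w=45,k=8):
    p=c["pixels"][v-w:v+w,u-w:u+w]; return cv2.resize(p,None,fx=k,fy=k,interpolation=cv2.INTER_CUBIC)
E
python3 - <<'E'
from h import *
c=read_camera("top")
cv2.imwrite("pics/crops.png",np.hstack([crop(c,259,184,36,11),crop(c,405,195,36,11)])[:, :])
E
python3 -c "
import cv2;a=cv2.imread('pics/crops.png');cv2.imwrite('pics/crops1.png',cv2.resize(a,(800,400)))"
```

```text
(no output)
```

View pics/crops1.png

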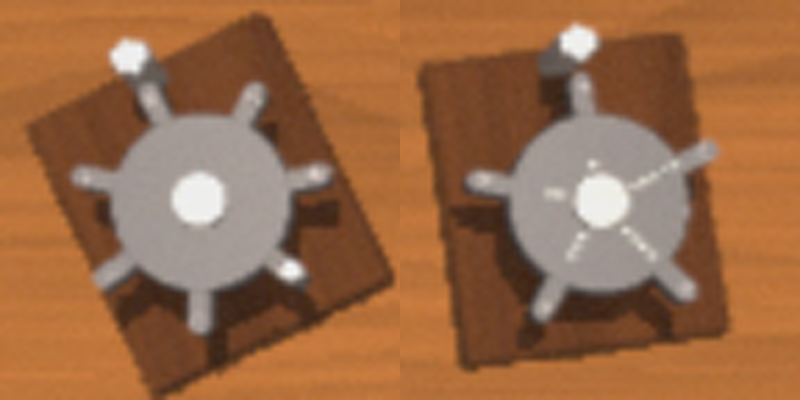

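```bash
cat > est.py <<'E'
from h import *
from scipy.optimize import minimize
def greymask(p):
    h=cv2.cvtColor(p,cv2.COLOR_BGR2HSV); return ((h[...,1]<60)&(h[...,2]>90)).astype(np.uint8)
def detect(cams,name,n,guess):
    # joint fit of hub disc outline over both cameras: centroid of eroded disc area vs. projection
    x=np.array(guess,float)
    res=[]
    for k,c in cams.items():
        m=greymask(c["pixels"]); u=proj(c,[*x,0.06]); 
        best=None
        th=np.linspace(0,2*np.pi,72)
        def score(xy):
            pin=np.array([proj(c,[xy[0]+.037*np.cos(t),xy[1]+.037*np.sin(t),.06]) for t in th])
            pout=np.array([proj(c,[xy[0]+.044*np.cos(t),xy[1]+.044*np.sin(t),.06]) for t in th])
            mm=m.astype(np.float32)
            f=lambda p:cv2.remap(mm,p[:,0].astype(np.float32)[None],p[:,1].astype(np.float32)[None],cv2.INTER_LINEAR).mean()
            return f(pin)-f(pout)
        g=[(score(x+[a,b]),a,b) for a in np.arange(-.012,.0121,.001) for b in np.arange(-.012,.0121,.001)]
        g.sort(reverse=True); g=np.array(g[:8]); w=g[:,1:].mean(0)
        res.append(x+w); print(name,k,np.round(x+w,4),g[0,0].round(2))
    return res
if __name__=="__main__":
    cams={k:read_camera(k) for k in("top","scene")}
    T=cams["top"]
    for nm,h,p,n in(("weekday",(258.6,183.6),(246,158),7),("week",(405.3,195.3),(401,166.5),5)):
        a=unproj(T,h,.06)[:2]; q=unproj(T,p,.068)[:2]
        print(nm,a,q,"yaw",np.arctan2(*(q-a)[::-1]),np.hypot(*(q-a)))
        detect(cams,nm,n,a)
    S=cams["scene"]
    for nm,h,p in(("weekday",(359,174),(385,174)),("week",(271,272),(298,282))):
        print(nm,unproj(S,h,.06)[:2],unproj(S,p,.068)[:2])
    w=[crop(S,359,178,36,11),crop(S,274,278,36,11)]
    cv2.imwrite("pics/sc1.png",cv2.resize(np.hstack(w),(800,400)))
E
python3 est.py
```

```text
weekday [0.5600912  0.15400675] [0.62259024 0.18419614] yaw 0.4499858489961892 0.06940842331347627
weekday top [0.5591 0.1535] 0.76
weekday scene [0.5626 0.152 ] 0.62
week [ 0.52727954 -0.20406876] [ 0.59729113 -0.19456856] yaw 0.13487079806568986 0.0706532058443154
week top [ 0.528  -0.2017] 0.81
week scene [ 0.5302 -0.2019] 0.76
weekday [0.56462903 0.14887096] [0.62451318 0.17878519]
week [ 0.52655365 -0.19865498] [ 0.59224924 -0.18928336]
```

View pics/sc1.png

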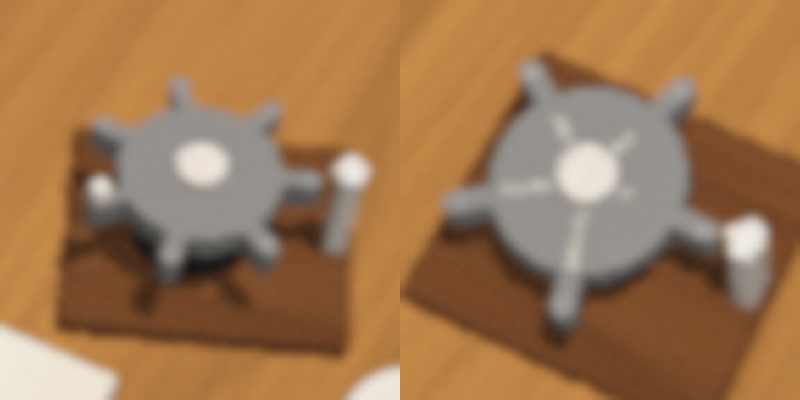

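```bash
cat > ang.py <<'E'
from h import *
from est import greymask
def lobes(c,xy,n,zs=.06,r0=.044,r1=.054):
    a=np.linspace(0,2*np.pi,720,endpoint=False); m=greymask(c["pixels"]).astype(np.float32); s=np.zeros(720)
    for r in np.linspace(r0,r1,6):
        p=np.array([proj(c,[xy[0]+r*np.cos(t),xy[1]+r*np.sin(t),zs]) for t in a]).astype(np.float32)
        s+=cv2.remap(m,p[:,0][None],p[:,1][None],cv2.INTER_LINEAR)[0]
    ph=np.angle((s*np.exp(1j*n*a)).sum())/n; q=abs((s*np.exp(1j*n*a)).sum())/s.sum()
    return ph,q
if __name__=="__main__":
    for k in("top","scene"):
        c=read_camera(k)
        for nm,xy,n in(("weekday",(.561,.153),7),("week",(.529,-.202),5)):
            ph,q=lobes(c,xy,n); P=2*np.pi/n
            print(k,nm,"lobes mod click",round(ph,3),"quality",round(q,2), [round(np.degrees(ph+i*P),1) for i in range(n)])
    R=Ro.from_quat(read_state()["ee_rot"]).as_matrix(); print(R.round(3))
E
python3 ang.py
```

```text
top weekday lobes mod click 0.442 quality 0.88 [np.float64(25.3), np.float64(76.8), np.float64(128.2), np.float64(179.6), np.float64(231.0), np.float64(282.5), np.float64(333.9)]
top week lobes mod click 0.119 quality 0.94 [np.float64(6.8), np.float64(78.8), np.float64(150.8), np.float64(222.8), np.float64(294.8)]
scene weekday lobes mod click 0.436 quality 0.72 [np.float64(25.0), np.float64(76.4), np.float64(127.8), np.float64(179.3), np.float64(230.7), np.float64(282.1), np.float64(333.6)]
scene week lobes mod click 0.115 quality 0.91 [np.float64(6.6), np.float64(78.6), np.float64(150.6), np.float64(222.6), np.float64(294.6)]
[[-0.     0.398 -0.917]
 [ 0.    -0.917 -0.398]
 [-1.    -0.    -0.   ]]
```

```bash
python3 -m creep '[{"fingers":0,"dp":[0,-2.7,-4.9],"twist":[0,0,0]},{"fingers":0,"dp":[0,-2.7,-4.9],"twist":[0,0,0]},{"fingers":0,"dp":[0,-2.7,-4.9],"twist":[0,0,0]},{"fingers":0,"dp":[0,-2.7,-4.9],"twist":[0,0,0]},{"fingers":0,"dp":[0,-2.7,-4.9],"twist":[0,0,0]}]'
cat > go.py <<'E'
from h import *
import sys
HUB={"week":(.529,-.202),"day":(.561,.153)}
def rel(wh,th,r,z):
    s=read_state(); R=Ro.from_quat(s["ee_rot"]).as_matrix(); p=s["tcp_pos"]; h=np.array(HUB[wh]); t=np.radians(th)
    g=np.array([*(h+r*np.array([np.cos(t),np.sin(t)])),z]); psi=np.arctan2(R[1,1],R[0,1])
    d=(g-p); tw=-((t+np.pi-psi+np.pi)%(2*np.pi)-np.pi)
    q=p[:2]-h
    print("tcp",p.round(4),"th,r",np.degrees(np.arctan2(q[1],q[0])).round(1),np.hypot(*q).round(4),"psi",np.degrees(psi).round(1),"tilt",R[2].round(3),"F",s["wrist_force"].round(2),"t",s["clock"],"open",s["opening"])
    print("need dp cm (tool)",(R.T@d*100).round(2),"twist x",tw.round(3))
if __name__=="__main__": rel(sys.argv[1],*map(float,sys.argv[2:5]))
E
python3 go.py week 124 .062 .231
```

```text
clock: 0.98
tcp_pos: [0.391, -0.2816, 0.2315]
ee_rot: [0.692, 0.144, -0.692, 0.144]
wrist_force: [0.6, -0.1, -0.4]
opening: 0.0002
tcp [ 0.391  -0.2816  0.2315] th,r -150.0 0.1593 psi -66.5 tilt [-1.     0.001 -0.   ] F [ 0.58 -0.06 -0.37] t 0.975 open 0.00021523929256145614
need dp cm (tool) [  0.05  -7.9  -14.7 ] twist x -0.184
```

```bash
python3 -m creep '[{"fingers":0,"dp":[0,-2.6,-4.9],"twist":[0,0,0]},{"fingers":0,"dp":[0,-2.6,-4.9],"twist":[0,0,0]},{"fingers":0,"dp":[0,-2.7,-4.9],"twist":[-0.184,0,0]},{"fingers":0,"dp":[6,0,0],"twist":[0,0,0]},{"fingers":0,"dp":[5,0,0],"twist":[0,0,0]}]'
python3 -m creep '[{"fingers":0,"dp":[0,0,0],"twist":[0,0,0]}]'
python3 go.py week 124 .062 .046
python3 - <<'E'
from h import *
T=read_camera("top");S=read_camera("scene")
p=read_state()["tcp_pos"]; print(proj(T,p),proj(S,p))
cv2.imwrite("pics/a.png",cv2.resize(np.hstack([crop(T,405,195,45,9),crop(S,274,270,45,9)]),(800,400)))
E
```

```text
clock: 1.6
tcp_pos: [0.494, -0.1509, 0.1201]
ee_rot: [0.676, 0.207, -0.676, 0.208]
wrist_force: [0.5, 0.2, -0.6]
opening: -0.0003
clock: 1.72
tcp_pos: [0.4907, -0.1502, 0.118]
ee_rot: [-0.674, -0.209, 0.678, -0.205]
wrist_force: [0.2, 0.3, 1.1]
opening: -0.0002
tcp [ 0.4907 -0.1502  0.118 ] th,r 126.5 0.0645 psi -55.9 tilt [-1.    -0.008  0.004] F [0.21 0.26 1.08] t 1.725 open -0.00024194502848049954
need dp cm (tool) [ 7.2  0.3 -0.3] twist x 0.001
[388.63835508 206.32420387] [268.4065397  236.26188527]
```

View pics/a.png

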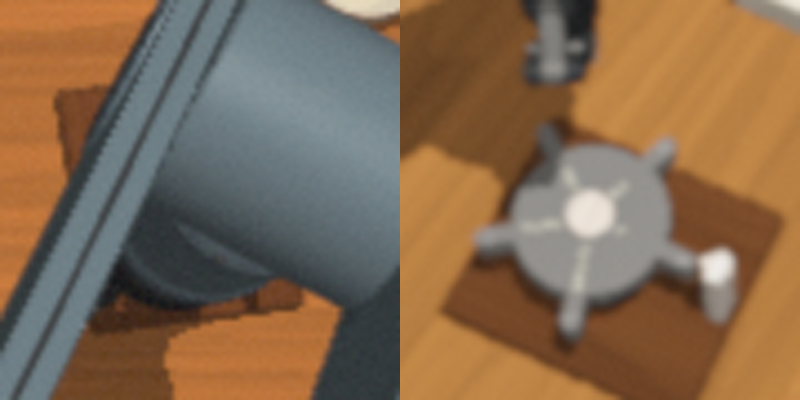

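```bash
python3 -m creep '[{"fingers":0,"dp":[0,0,0],"twist":[0,0,0]}]'
python3 go.py week 124 .062 .046
python3 - <<'E'
from h import *
S=read_camera("scene")
p=read_state()["tcp_pos"]; u=proj(S,p); print(u)
im=crop(S,268,236,40,15)
for q,col in ((u,(0,0,255)),(proj(S,p+[0,0,.03]),(255,0,0))):
    cv2.drawMarker(im,tuple(int(x) for x in ((q-[228,196]+.5)*15)),col,0,30,2)
cv2.imwrite("pics/b.png",im)
E
```

```text
clock: 1.95
tcp_pos: [0.4951, -0.1532, 0.1238]
ee_rot: [0.677, 0.205, -0.675, 0.208]
wrist_force: [-0.3, -0.3, -0.8]
opening: 0.0002
tcp [ 0.4951 -0.1532  0.1238] th,r 124.8 0.0594 psi -56.0 tilt [-1.     0.004 -0.002] F [-0.3  -0.34 -0.81] t 1.95 open 0.00021020150434356783
need dp cm (tool) [ 7.78 -0.29 -0.07] twist x -0.0
[268.49503792 236.38045951]
```

View pics/b.png

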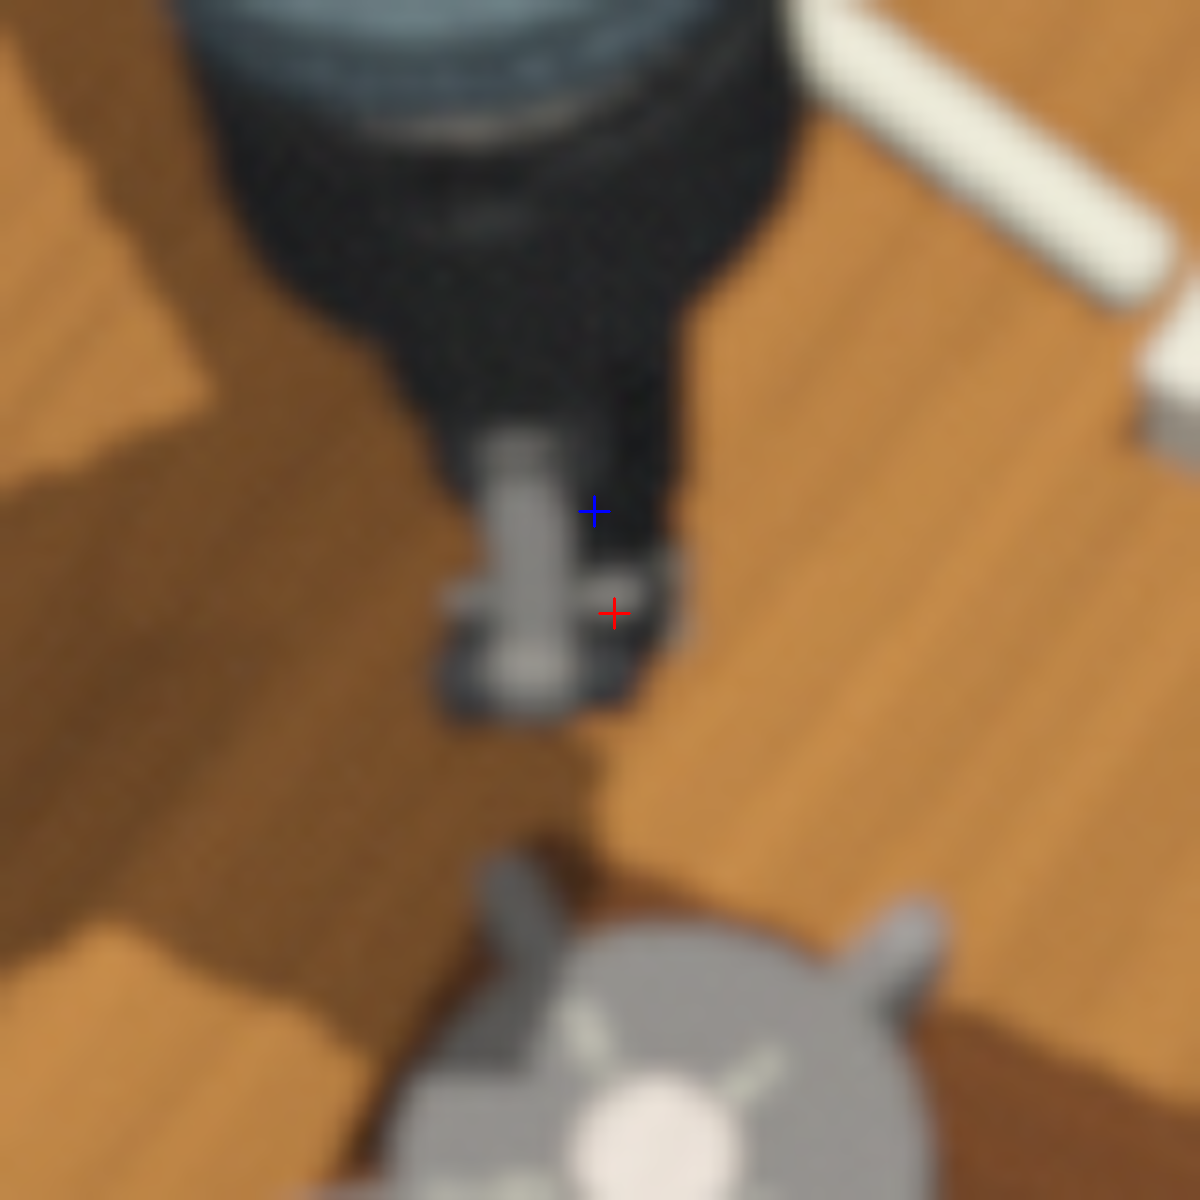

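Run:
```python
from h import *
for i in range(8):
    s=read_state(); print(s["clock"],s["tcp_pos"].round(4),s["qpos"].round(4),s["wrist_force"].round(1)); S=read_camera("scene")
im=crop(S,268,236,40,15)
p=s["tcp_pos"]; R=Ro.from_quat(s["ee_rot"]).as_matrix()
for y in(-.0145,.0145):
  for z in (-.011,.011):
    q=proj(S,p+R@[0,y,z]); cv2.drawMarker(im,tuple(int(x) for x in ((q-[228,196]+.5)*15)),(0,0,255),0,30,2)
cv2.imwrite("pics/b2.png",im[300:900,200:1000])
```

```text
2.0 [ 0.4949 -0.1531  0.1237] [-0.5155  0.2994  1.7639  0.      1.0738  0.4619] [ 0.7  0.2 -0.2]
2.05 [ 0.4946 -0.1529  0.1234] [-0.5155  0.2995  1.7645  0.      1.0735  0.4619] [-0.1 -0.4  0.5]
2.1 [ 0.4944 -0.1527  0.1231] [-0.5155  0.2998  1.7651  0.      1.0733  0.4619] [ 0.8 -0.3  0.2]
2.15 [ 0.4941 -0.1526  0.1227] [-5.1540e-01  3.0010e-01  1.7656e+00  1.0000e-04  1.0731e+00  4.6190e-01] [-0.2  0.1 -0.4]
2.2 [ 0.4939 -0.1524  0.1224] [-0.5154  0.3005  1.7661 -0.      1.073   0.4619] [0.3 0.7 0.4]
2.25 [ 0.4938 -0.1523  0.1221] [-0.5153  0.3008  1.7664  0.      1.0729  0.4619] [-0.3  0.5  0. ]
2.3 [ 0.4936 -0.1522  0.1219] [-0.5152  0.3011  1.7667  0.      1.0728  0.4619] [-0.2 -0.5  0.1]
2.35 [ 0.4935 -0.1521  0.1217] [-0.5152  0.3014  1.7668  0.      1.0728  0.4619] [ 0.8  0.5 -0.1]
```

View pics/b2.png

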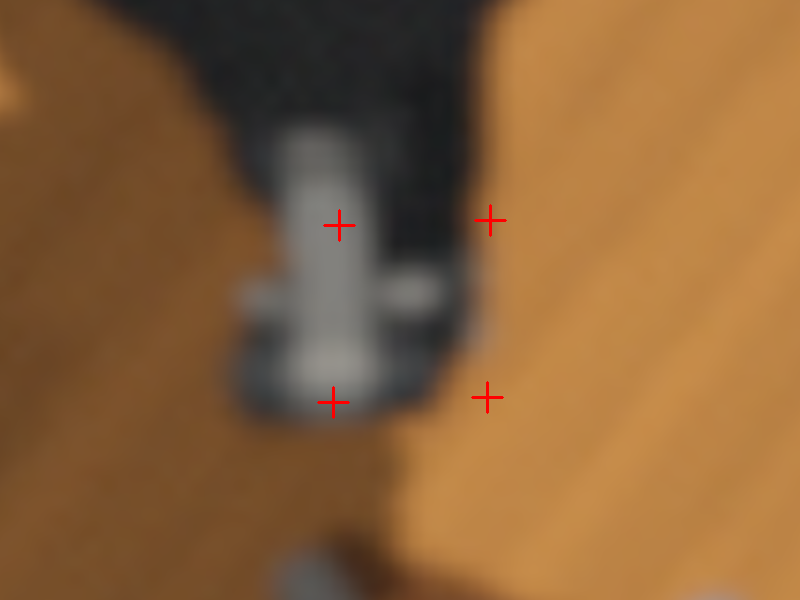

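```bash
python3 go.py week 116 .063 .046
```

```text
tcp [ 0.4935 -0.1521  0.1215] th,r 125.4 0.0613 psi -56.0 tilt [-1.  0. -0.] F [ 0.15 -0.82 -0.29] t 2.4 open -6.408071298746736e-05
need dp cm (tool) [ 7.55 -0.11 -1.03] twist x 0.14
```

```bash
python3 -m creep '[{"fingers":0,"dp":[0,-0.1,-1.0],"twist":[0.14,0,0]},{"fingers":0,"dp":[2.5,0,0],"twist":[0,0,0]},{"fingers":0,"dp":[2.0,0,0],"twist":[0,0,0]},{"fingers":0,"dp":[0.5,0,0],"twist":[0,0,0]},{"fingers":0,"dp":[0,0,0],"twist":[0,0,0]}]'
python3 go.py week 116 .063 .046
cat > snap.py <<'E'
from h import *
import sys
S=read_camera("scene")
u,v=map(int,sys.argv[2:4])
im=crop(S,u,v,40,10)
s=read_state();p=s["tcp_pos"]; R=Ro.from_quat(s["ee_rot"]).as_matrix()
for y in(-.0145,.0145):
  for z in (-.011,.011):
    q=proj(S,p+R@[0,y,z]); cv2.drawMarker(im,tuple(int(x) for x in ((q-[u-40,v-40]+.5)*10)),(0,0,255),0,14,1)
cv2.imwrite("pics/"+sys.argv[1]+".png",im[:600])
E
python3 snap.py c 270 255
```

```text
clock: 3.02
tcp_pos: [0.5012, -0.1456, 0.0714]
ee_rot: [-0.689, -0.159, 0.689, -0.159]
wrist_force: [0.4, -0.9, 1.0]
opening: 0.0003
tcp [ 0.5012 -0.1456  0.0714] th,r 116.3 0.0629 psi -64.0 tilt [-1. -0.  0.] F [ 0.38 -0.94  0.96] t 3.025 open 0.0003088381502411724
need dp cm (tool) [ 2.54 -0.01 -0.03] twist x -0.0
```

View pics/c.png

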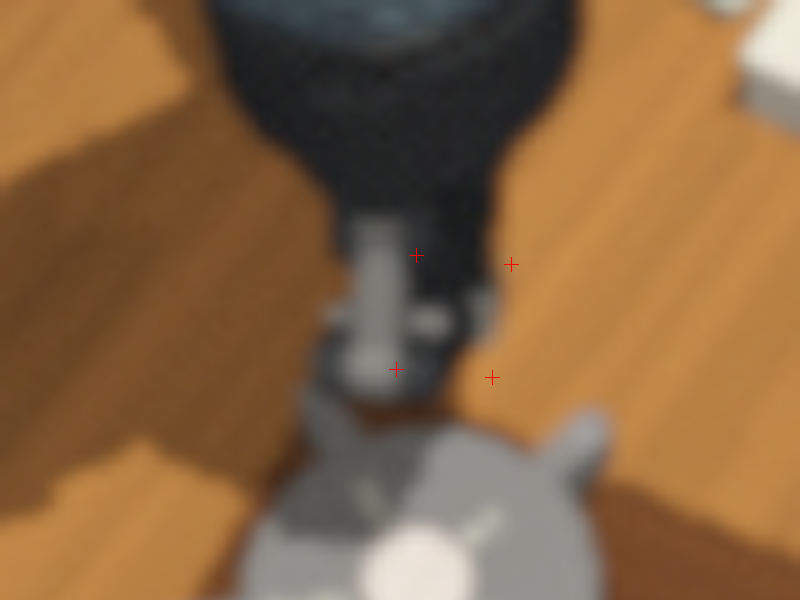

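```bash
python3 -m creep '[{"fingers":0,"dp":[0,0,-0.7],"twist":[0.1,0,0]},{"fingers":0,"dp":[0.6,0,0],"twist":[0,0,0]},{"fingers":0,"dp":[1.0,0,0],"twist":[0,0,0]},{"fingers":0,"dp":[0.9,0,0],"twist":[0,0,0]},{"fingers":0,"dp":[0,0,0],"twist":[0,0,0]}]'
python3 go.py week 109 .063 .046
python3 snap.py d 270 265
```

```text
clock: 3.7
tcp_pos: [0.5066, -0.1422, 0.0452]
ee_rot: [-0.695, -0.125, 0.697, -0.124]
wrist_force: [0.7, 0.6, 0.4]
opening: -0.0003
tcp [ 0.5066 -0.1422  0.0452] th,r 110.6 0.0639 psi -69.7 tilt [-1.    -0.002  0.002] F [0.68 0.62 0.38] t 3.7 open -0.0003454607095383509
need dp cm (tool) [-0.08  0.09 -0.17] twist x 0.023
```

View pics/d.png

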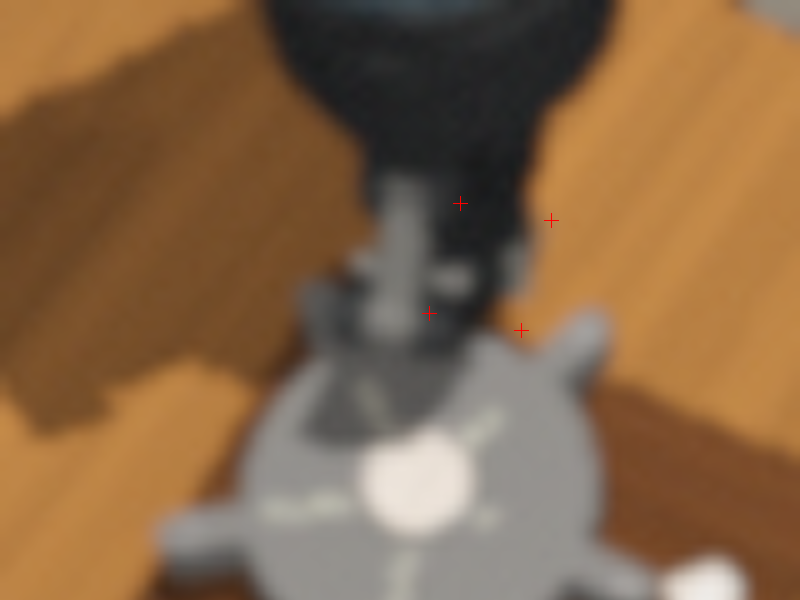

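```bash
cat > wa.py <<'E'
from h import *
from est import greymask
import sys
from go import HUB,rel
def wheel(c,wh,lo,hi,ref):
    n={"week":5,"day":7}[wh]; xy=HUB[wh]
    a=np.radians(np.arange(0,360,.5)); m=greymask(c["pixels"]).astype(np.float32); s=np.zeros(len(a))
    for r in np.linspace(.044,.054,6):
        p=np.array([proj(c,[xy[0]+r*np.cos(t),xy[1]+r*np.sin(t),.06]) for t in a]).astype(np.float32)
        s+=cv2.remap(m,p[:,0][None],p[:,1][None],cv2.INTER_LINEAR)[0]
    d=np.degrees(a); ok=~((d>lo)&(d<hi)); 
    best=[]
    for ph in np.arange(0,360/n,.5):
        k=np.abs((d-ph+180/n)%(360/n)-180/n)<5
        best.append(s[ok&k].mean()-s[ok&~k].mean())
    i=int(np.argmax(best)); return ((i*.5-ref)%(360/n)), best[i]
if __name__=="__main__":
    wh=sys.argv[1]; rel(wh,*map(float,sys.argv[2:5]))
    c=read_camera("scene"); lo,hi=(90,215) if wh=="week" else (115,250)
    ref={"week":6.7,"day":25.2}[wh]
    print("wheel past rest (deg, mod click)",wheel(c,wh,lo,hi,ref))
E
python3 wa.py week 119 .063 .046
python3 -m creep '[{"fingers":0,"dp":[0,0.03,0.5],"twist":[-0.08,0,0]},{"fingers":0,"dp":[0,0.03,0.5],"twist":[-0.08,0,0]},{"fingers":0,"dp":[0,0,0],"twist":[0,0,0]}]'
python3 wa.py week 119 .063 .046
```

```text
tcp [ 0.507  -0.1423  0.0457] th,r 110.3 0.0636 psi -69.7 tilt [-1.    -0.001  0.001] F [0.04 0.5  0.14] t 3.75 open -0.00014669881621800032
need dp cm (tool) [-0.03  0.13  0.96] twist x -0.152
wheel past rest (deg, mod click) (71.8, np.float64(5.197525380215273))
clock: 4.18
tcp_pos: [0.4985, -0.1471, 0.0466]
ee_rot: [0.684, 0.179, -0.684, 0.179]
wrist_force: [-1.0, -0.9, 0.8]
opening: 0.0001
tcp [ 0.4985 -0.1471  0.0466] th,r 119.1 0.0628 psi -60.6 tilt [-1.  0. -0.] F [-0.97 -0.89  0.82] t 4.175 open 6.331389501801477e-05
need dp cm (tool) [ 0.06 -0.02 -0.01] twist x 0.007
wheel past rest (deg, mod click) (71.8, np.float64(5.1751544217917225))
```

```bash
python3 -m creep '[{"fingers":0,"dp":[0,0.02,0.5],"twist":[-0.08,0,0]},{"fingers":0,"dp":[0,0.02,0.5],"twist":[-0.08,0,0]},{"fingers":0,"dp":[0,0,0],"twist":[0,0,0]}]'
python3 wa.py week 137 .063 .046;python3 snap.py e 270 265
```

```text
clock: 4.6
tcp_pos: [0.4903, -0.1526, 0.0465]
ee_rot: [0.668, 0.233, -0.668, 0.233]
wrist_force: [0.6, 0.5, -0.0]
opening: 0.0004
tcp [ 0.4903 -0.1526  0.0465] th,r 128.1 0.0627 psi -51.5 tilt [-1.  0. -0.] F [ 0.63  0.46 -0.05] t 4.6 open 0.0003880928440381916
need dp cm (tool) [0.05 0.04 0.98] twist x -0.149
wheel past rest (deg, mod click) (71.8, np.float64(5.164942805057046))
```

View pics/e.png

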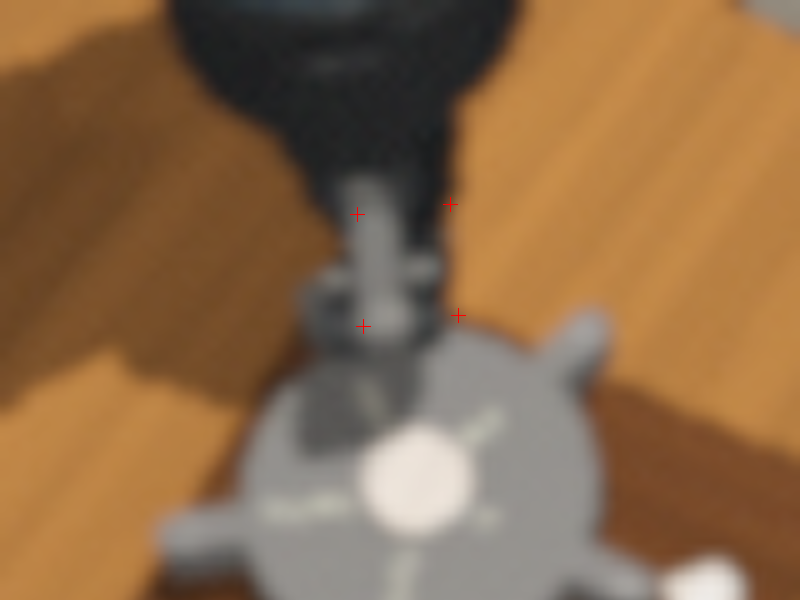

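```bash
python3 -m creep '[{"fingers":0,"dp":[0,0.03,0.4],"twist":[-0.065,0,0]},{"fingers":0,"dp":[0,0.02,0.4],"twist":[-0.065,0,0]},{"fingers":0,"dp":[0,0,0],"twist":[0,0,0]}]'
python3 wa.py week 140 .063 .046
python3 -m creep '[{"fingers":0,"dp":[0,0.02,0.4],"twist":[-0.065,0,0]},{"fingers":0,"dp":[0,0.02,0.4],"twist":[-0.065,0,0]},{"fingers":0,"dp":[0,0,0],"twist":[0,0,0]}]'
python3 wa.py week 150 .063 .046
```

```text
clock: 5.08
tcp_pos: [0.4847, -0.158, 0.0464]
ee_rot: [0.651, 0.276, -0.651, 0.276]
wrist_force: [0.3, 1.3, 0.3]
opening: 0.0001
tcp [ 0.4847 -0.158   0.0464] th,r 135.2 0.0625 psi -44.1 tilt [-1.  0. -0.] F [0.33 1.29 0.27] t 5.075 open 0.0001033792680806802
need dp cm (tool) [ 0.04 -0.04  0.53] twist x -0.071
wheel past rest (deg, mod click) (0.2999999999999998, np.float64(5.128666305796136))
clock: 5.5
tcp_pos: [0.4795, -0.1641, 0.0463]
ee_rot: [0.632, 0.318, -0.632, 0.318]
wrist_force: [1.0, 2.5, 0.3]
opening: -0.0002
tcp [ 0.4795 -0.1641  0.0463] th,r 142.6 0.0623 psi -36.6 tilt [-1.  0. -0.] F [1.   2.54 0.29] t 5.5 open -0.00017632033223370397
need dp cm (tool) [ 0.03 -0.03  0.82] twist x -0.116
wheel past rest (deg, mod click) (9.3, np.float64(5.301275823888644))
```

```bash
python3 -m creep '[{"fingers":0,"dp":[0,0.01,0.4],"twist":[-0.065,0,0]},{"fingers":0,"dp":[0,0.01,0.4],"twist":[-0.065,0,0]},{"fingers":0,"dp":[0,0.01,0.4],"twist":[-0.065,0,0]},{"fingers":0,"dp":[0,0.01,0.4],"twist":[-0.065,0,0]},{"fingers":0,"dp":[0,0.01,0.4],"twist":[-0.065,0,0]}]'
python3 wa.py week 175 .063 .046
python3 -m creep '[{"fingers":0,"dp":[0,0.01,0.4],"twist":[-0.065,0,0]},{"fingers":0,"dp":[0,0.01,0.4],"twist":[-0.065,0,0]}]'
python3 wa.py week 175 .063 .046
```

```text
clock: 6.18
tcp_pos: [0.4701, -0.1818, 0.0463]
ee_rot: [-0.572, -0.416, 0.572, -0.416]
wrist_force: [-0.3, 0.9, -0.3]
opening: 0.0
tcp [ 0.4701 -0.1818  0.0463] th,r 161.0 0.0622 psi -17.9 tilt [-1. -0. -0.] F [-0.28  0.85 -0.31] t 6.175 open 8.461610163246249e-06
need dp cm (tool) [0.03 0.08 1.52] twist x -0.225
wheel past rest (deg, mod click) (27.8, np.float64(5.465201246725495))
clock: 6.48
tcp_pos: [0.4681, -0.1895, 0.0463]
ee_rot: [-0.543, -0.452, 0.544, -0.452]
wrist_force: [0.0, 0.1, -0.4]
opening: 0.0001
tcp [ 0.4681 -0.1895  0.0463] th,r 168.4 0.0622 psi -10.5 tilt [-1. -0.  0.] F [ 0.01  0.1  -0.35] t 6.475 open 0.00013359958294311916
need dp cm (tool) [ 0.03 -0.06  0.72] twist x -0.095
wheel past rest (deg, mod click) (35.3, np.float64(5.424961488725209))
```

```bash
python3 -m creep '[{"fingers":0,"dp":[0,0.01,0.3],"twist":[-0.05,0,0]},{"fingers":0,"dp":[0,0.01,0.2],"twist":[-0.03,0,0]},{"fingers":0,"dp":[0,0,0],"twist":[0,0,0]}]'
python3 wa.py week 175 .063 .046
python3 -m creep '[{"fingers":0,"dp":[0,0,0],"twist":[0,0,0]},{"fingers":0,"dp":[0,0,0],"twist":[0,0,0]}]'
python3 wa.py week 175 .063 .046
```

```text
clock: 6.9
tcp_pos: [0.4675, -0.1947, 0.0463]
ee_rot: [-0.525, -0.473, 0.525, -0.473]
wrist_force: [-0.2, 0.4, 0.4]
opening: 0.0003
tcp [ 0.4675 -0.1947  0.0463] th,r 173.2 0.0619 psi -5.9 tilt [-1. -0.  0.] F [-0.17  0.37  0.39] t 6.9 open 0.00027967848446228133
need dp cm (tool) [ 0.03 -0.11  0.2 ] twist x -0.016
wheel past rest (deg, mod click) (46.3, np.float64(5.4502190396176005))
clock: 7.2
tcp_pos: [0.4675, -0.1945, 0.0463]
ee_rot: [0.525, 0.474, -0.525, 0.474]
wrist_force: [0.1, -0.5, -0.1]
opening: 0.0003
tcp [ 0.4675 -0.1945  0.0463] th,r 173.1 0.062 psi -5.9 tilt [-1. -0. -0.] F [ 0.14 -0.53 -0.08] t 7.2 open 0.0003472880890941525
need dp cm (tool) [ 0.03 -0.1   0.21] twist x -0.015
wheel past rest (deg, mod click) (71.8, np.float64(5.124214065622919))
```

```bash
python3 -m creep '[{"fingers":0,"dp":[0,-0.4,0],"twist":[0,0,0]},{"fingers":0,"dp":[-2,0,0],"twist":[0,0,0]},{"fingers":0,"dp":[-5,0,0],"twist":[0,0,0]},{"fingers":0,"dp":[-4,0,0],"twist":[0,0,0]},{"fingers":0,"dp":[0,0,0],"twist":[0,0,0]}]'
python3 wa.py day 153.5 .063 .156;  python3 wa.py week 153.5 .063 .156
python3 snap.py f 275 275
```

```text
clock: 7.88
tcp_pos: [0.4652, -0.1955, 0.1596]
ee_rot: [0.525, 0.471, -0.524, 0.476]
wrist_force: [-0.2, -0.2, -0.3]
opening: 0.0004
tcp [ 0.4652 -0.1955  0.1596] th,r -105.4 0.3614 psi -5.8 tilt [-1.     0.006  0.004] F [-0.22 -0.22 -0.29] t 7.875 open 0.00035662277159042633
need dp cm (tool) [  0.23   0.08 -37.86] twist x 0.36
wheel past rest (deg, mod click) (50.72857142857143, np.float64(4.885533935247805))
tcp [ 0.464  -0.1947  0.1576] th,r 173.5 0.0654 psi -5.8 tilt [-1.     0.003  0.002] F [0.   0.9  0.21] t 7.925 open 0.00045645057124535257
need dp cm (tool) [ 0.16  0.64 -2.15] twist x 0.36
wheel past rest (deg, mod click) (71.8, np.float64(5.123183014708944))
```

View pics/f.png

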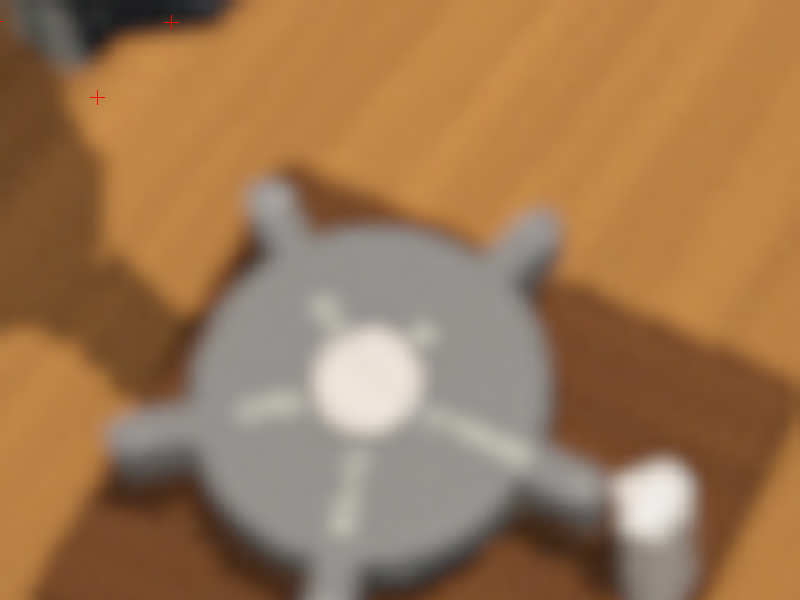

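```bash
python3 -m creep '[{"fingers":0,"dp":[0,0,-5.4],"twist":[0,0,0]},{"fingers":0,"dp":[0,0,-5.4],"twist":[0,0,0]},{"fingers":0,"dp":[0,0,-5.4],"twist":[0,0,0]},{"fingers":0,"dp":[0,0,-5.4],"twist":[0,0,0]},{"fingers":0,"dp":[0,0,-5.4],"twist":[0,0,0]}]'
python3 -m creep '[{"fingers":0,"dp":[0,0,-5.4],"twist":[0,0,0]},{"fingers":0,"dp":[0,0,-5.4],"twist":[0.18,0,0]},{"fingers":0,"dp":[0,0,0],"twist":[0.18,0,0]},{"fingers":0,"dp":[0,0,0],"twist":[0,0,0]},{"fingers":0,"dp":[0,0,0],"twist":[0,0,0]}]'
python3 go.py day 153.8 .063 .156
```

```text
clock: 8.65
tcp_pos: [0.4898, 0.0761, 0.1546]
ee_rot: [-0.524, -0.475, 0.526, -0.473]
wrist_force: [1.0, -0.7, 0.2]
opening: -0.0004
clock: 9.28
tcp_pos: [0.5013, 0.1795, 0.1552]
ee_rot: [-0.599, -0.375, 0.6, -0.374]
wrist_force: [-0.2, 0.4, 0.1]
opening: 0.0
tcp [0.5013 0.1795 0.1552] th,r 156.0 0.0654 psi -26.0 tilt [-1.    -0.002  0.001] F [-0.17  0.36  0.13] t 9.275 open 2.8206509464842916e-05
need dp cm (tool) [-0.08  0.23 -0.25] twist x 0.004
```

```bash
python3 -m creep '[{"fingers":0,"dp":[0,0.2,-0.2],"twist":[0,0,0]},{"fingers":0,"dp":[3.5,0,0],"twist":[0,0,0]},{"fingers":0,"dp":[3,0,0],"twist":[0,0,0]},{"fingers":0,"dp":[0,0,0],"twist":[0,0,0]},{"fingers":0,"dp":[0,0,0],"twist":[0,0,0]}]'
python3 go.py day 153.8 .063 .046; python3 snap.py g 355 180
```

```text
clock: 9.9
tcp_pos: [0.5054, 0.1808, 0.0923]
ee_rot: [0.601, 0.374, -0.6, 0.374]
wrist_force: [-0.1, 0.5, 0.1]
opening: -0.0001
tcp [0.5054 0.1808 0.0923] th,r 153.4 0.0621 psi -26.2 tilt [-1.     0.001 -0.001] F [-0.11  0.46  0.08] t 9.9 open -7.094194068364568e-05
need dp cm (tool) [ 4.63 -0.09  0.04] twist x 0.001
```

View pics/g.png

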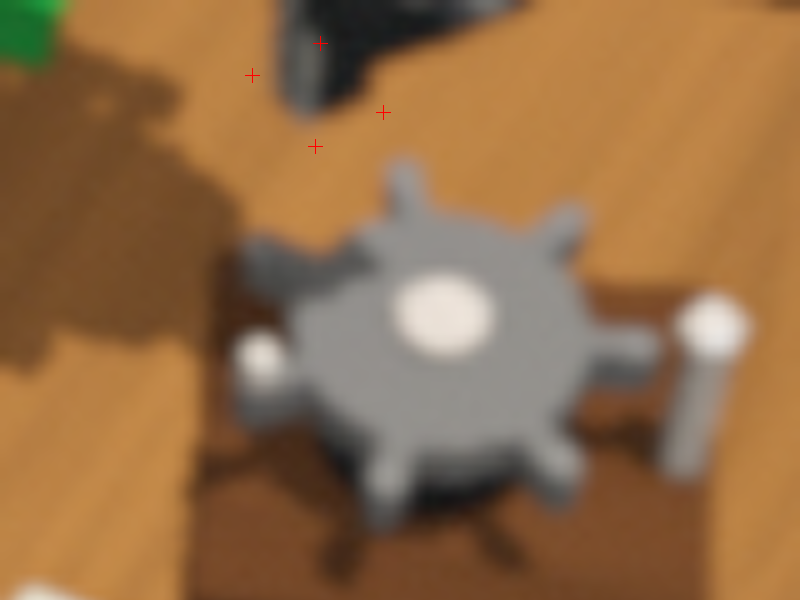

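```bash
python3 -m creep '[{"fingers":0,"dp":[1.5,0,0],"twist":[0,0,0]},{"fingers":0,"dp":[1.5,0,0],"twist":[0,0,0]},{"fingers":0,"dp":[1.0,0,0],"twist":[0,0,0]},{"fingers":0,"dp":[0.6,0,0],"twist":[0,0,0]},{"fingers":0,"dp":[0,0,0],"twist":[0,0,0]}]'
python3 wa.py day 160 .062 .046; python3 snap.py i 355 180
```

```text
clock: 10.58
tcp_pos: [0.5042, 0.181, 0.0447]
ee_rot: [-0.6, -0.374, 0.601, -0.374]
wrist_force: [0.3, 0.6, 0.2]
opening: 0.0001
tcp [0.5042 0.181  0.0447] th,r 153.8 0.0633 psi -26.1 tilt [-1.    -0.001  0.001] F [0.28 0.64 0.2 ] t 10.575 open 0.00011233383786495335
need dp cm (tool) [-0.13  0.16  0.67] twist x -0.107
wheel past rest (deg, mod click) (51.22857142857143, np.float64(4.915346212464201))
```

View pics/i.png

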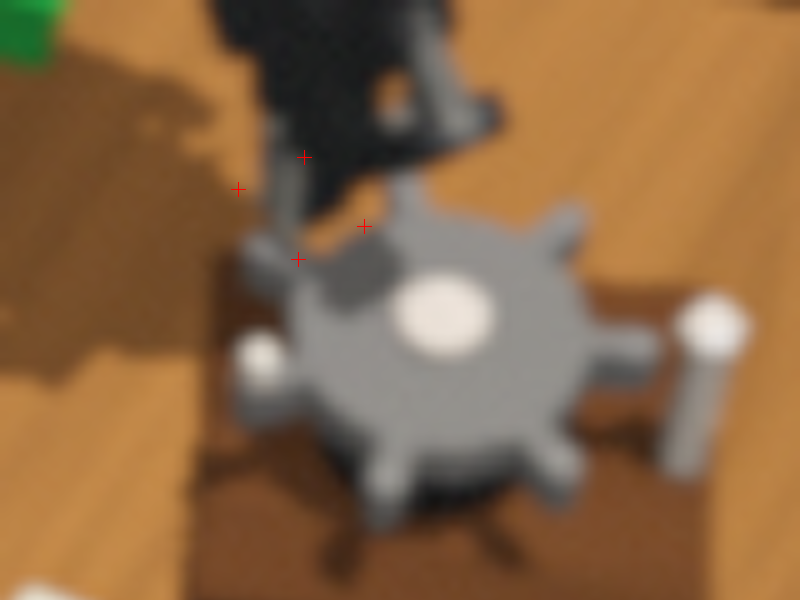

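Run:
```python
from h import *
S=read_camera("scene")
im=S["pixels"][90:230,280:440]
cv2.imwrite("pics/j.png",cv2.resize(im,None,fx=5,fy=5,interpolation=cv2.INTER_CUBIC)[:600])
```

```text
(no output)
```

View pics/j.png

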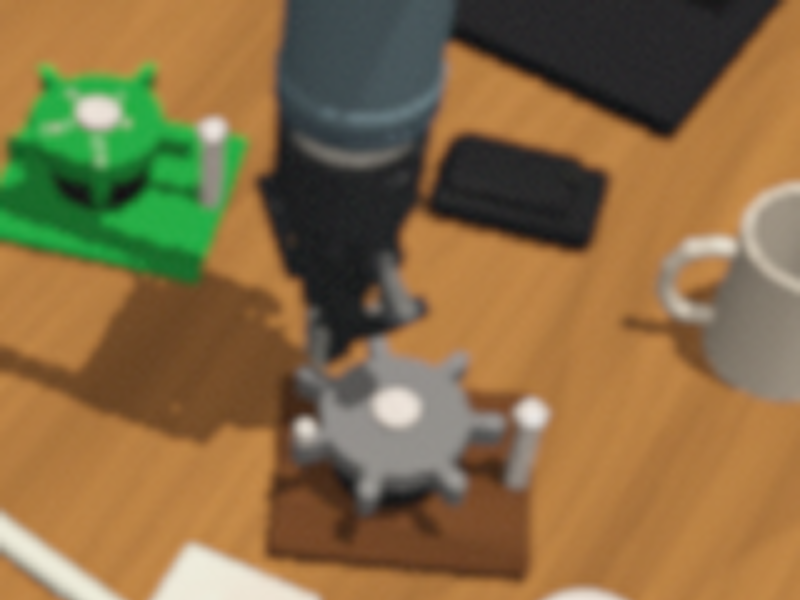

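```bash
python3 -m creep '[{"fingers":0,"dp":[0,0.03,0.4],"twist":[-0.065,0,0]},{"fingers":0,"dp":[0,0.03,0.4],"twist":[-0.065,0,0]},{"fingers":0,"dp":[0,0.02,0.4],"twist":[-0.065,0,0]},{"fingers":0,"dp":[0,0.01,0.4],"twist":[-0.065,0,0]},{"fingers":0,"dp":[0,0.01,0.4],"twist":[-0.065,0,0]}]'
python3 wa.py day 188 .062 .046
python3 -m creep '[{"fingers":0,"dp":[0,0.01,0.4],"twist":[-0.065,0,0]},{"fingers":0,"dp":[0,0.01,0.4],"twist":[-0.065,0,0]},{"fingers":0,"dp":[0,0,0],"twist":[0,0,0]}]'
python3 wa.py day 188 .062 .046
```

```text
clock: 11.35
tcp_pos: [0.4996, 0.1622, 0.0459]
ee_rot: [0.532, 0.467, -0.531, 0.467]
wrist_force: [0.3, 1.7, -0.7]
opening: 0.0004
tcp [0.4996 0.1622 0.0459] th,r 171.5 0.0621 psi -7.4 tilt [-1.     0.001 -0.001] F [ 0.35  1.65 -0.7 ] t 11.35 open 0.0004002053317751914
need dp cm (tool) [-0.01  0.23  1.77] twist x -0.269
wheel past rest (deg, mod click) (9.3, np.float64(4.855441999821007))
clock: 11.78
tcp_pos: [0.4988, 0.1538, 0.0457]
ee_rot: [0.501, 0.499, -0.501, 0.499]
wrist_force: [-0.5, 0.7, -0.4]
opening: 0.0002
tcp [0.4988 0.1538 0.0457] th,r 179.2 0.0622 psi -0.2 tilt [-1.     0.001 -0.   ] F [-0.48  0.65 -0.37] t 11.775 open 0.00024171054290262985
need dp cm (tool) [-0.03  0.08  0.95] twist x -0.143
wheel past rest (deg, mod click) (16.8, np.float64(4.682647542239232))
```

```bash
python3 -m creep '[{"fingers":0,"dp":[0,0.01,0.4],"twist":[-0.065,0,0]},{"fingers":0,"dp":[0,0.01,0.3],"twist":[-0.05,0,0]},{"fingers":0,"dp":[0,0.01,0.3],"twist":[-0.05,0,0]},{"fingers":0,"dp":[0,0,0],"twist":[0,0,0]}]'
python3 wa.py day 153.8 .063 .096
python3 snap.py k 355 180
```

```text
clock: 12.32
tcp_pos: [0.4995, 0.1438, 0.0454]
ee_rot: [0.458, 0.539, -0.458, 0.539]
wrist_force: [0.0, -0.0, -0.3]
opening: -0.0003
tcp [0.4995 0.1438 0.0454] th,r -171.5 0.0622 psi 9.3 tilt [-1.  0.  0.] F [ 0.04 -0.03 -0.27] t 12.325 open -0.0002709221073261848
need dp cm (tool) [-5.06  1.09 -3.57] twist x 0.619
wheel past rest (deg, mod click) (27.72857142857143, np.float64(4.5131512266216856))
```

View pics/k.png

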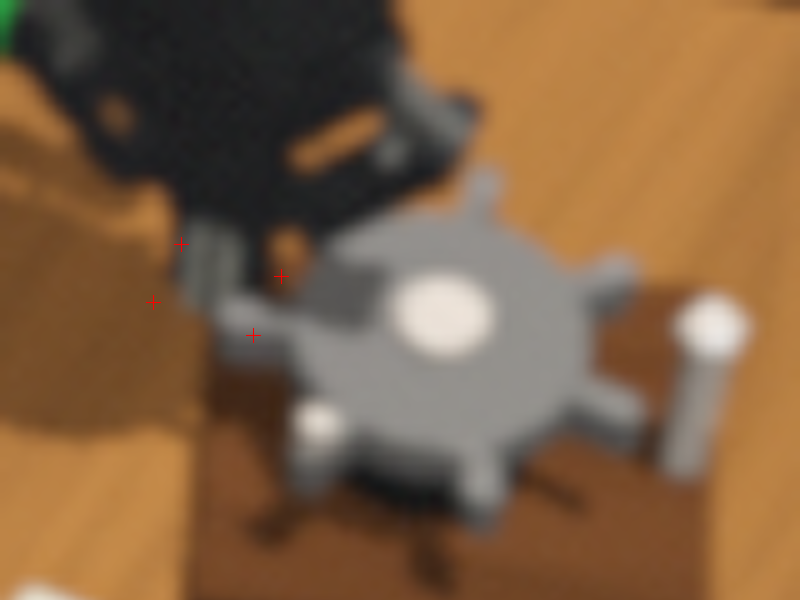

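```bash
python3 -m creep '[{"fingers":0,"dp":[0,0.01,0.15],"twist":[-0.025,0,0]},{"fingers":0,"dp":[0,0,0],"twist":[0,0,0]},{"fingers":0,"dp":[0,0,0],"twist":[0,0,0]}]'
python3 wa.py day 153.8 .063 .096
```

```text
clock: 12.8
tcp_pos: [0.4997, 0.1424, 0.0453]
ee_rot: [0.451, 0.545, -0.451, 0.545]
wrist_force: [-0.6, 0.3, 0.0]
opening: 0.0001
tcp [0.4997 0.1424 0.0453] th,r -170.2 0.0622 psi 10.8 tilt [-1. -0. -0.] F [-0.56  0.28  0.05] t 12.8 open 0.00014782360085088006
need dp cm (tool) [-5.07  1.19 -3.68] twist x 0.646
wheel past rest (deg, mod click) (27.72857142857143, np.float64(4.618908198192867))
```

```bash
python3 -m creep '[{"fingers":0,"dp":[0,0.01,0.2],"twist":[-0.033,0,0]},{"fingers":0,"dp":[0,0,0],"twist":[0,0,0]},{"fingers":0,"dp":[0,0,0],"twist":[0,0,0]}]'
python3 wa.py day 153.8 .063 .096
```

```text
clock: 13.22
tcp_pos: [0.5002, 0.1402, 0.0453]
ee_rot: [0.442, 0.552, -0.442, 0.552]
wrist_force: [0.7, -1.2, -0.3]
opening: 0.0003
tcp [0.5002 0.1402 0.0453] th,r -168.1 0.0621 psi 12.7 tilt [-1. -0.  0.] F [ 0.74 -1.18 -0.26] t 13.225 open 0.000277739969116674
need dp cm (tool) [-5.07  1.31 -3.87] twist x 0.679
wheel past rest (deg, mod click) (50.22857142857143, np.float64(4.846267536122312))
```

```bash
python3 -m creep '[{"fingers":0,"dp":[0,-1,0],"twist":[0,0,0]},{"fingers":0,"dp":[0,-1.2,0],"twist":[0,0,0]},{"fingers":0,"dp":[-3,0,0],"twist":[0,0,0]},{"fingers":0,"dp":[-2,0,0],"twist":[0,0,0]},{"fingers":0,"dp":[0,0,0],"twist":[0,0,0]}]'
python3 wa.py day 153.8 .063 .096; python3 snap.py l 355 180
```

```text
clock: 13.9
tcp_pos: [0.4791, 0.1357, 0.0966]
ee_rot: [0.442, 0.551, -0.441, 0.553]
wrist_force: [-0.1, 0.5, -0.0]
opening: 0.0003
tcp [0.4791 0.1357 0.0966] th,r -168.1 0.0837 psi 12.7 tilt [-1.     0.003  0.   ] F [-0.1   0.5  -0.01] t 13.9 open 0.0002644147962589508
need dp cm (tool) [ 0.07  3.46 -3.85] twist x 0.679
wheel past rest (deg, mod click) (51.22857142857143, np.float64(4.81938394304877))
```

View pics/l.png

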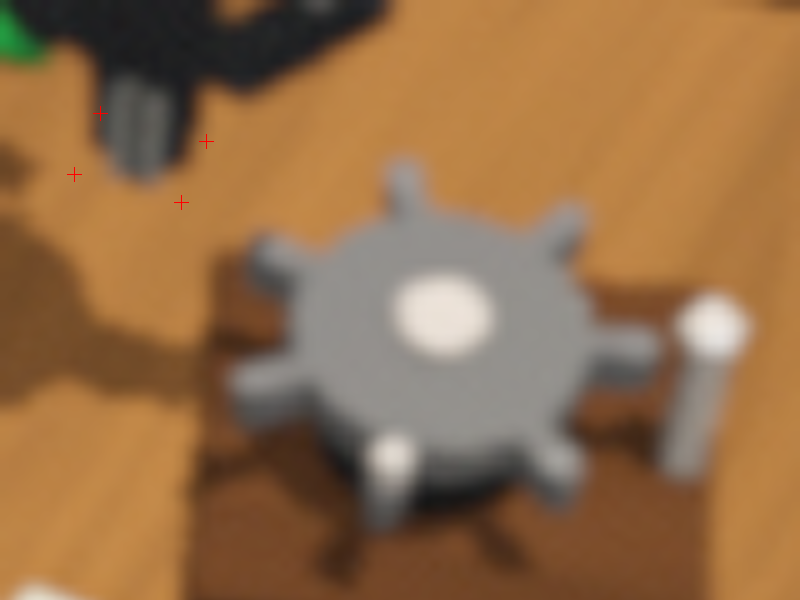

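```bash
python3 -m creep '[{"fingers":0,"dp":[0,1.7,-1.9],"twist":[0,0,0]},{"fingers":0,"dp":[0,1.7,-1.9],"twist":[0.17,0,0]},{"fingers":0,"dp":[0,0,0],"twist":[0.17,0,0]},{"fingers":0,"dp":[0,0,0],"twist":[0.17,0,0]},{"fingers":0,"dp":[0,0,0],"twist":[0.17,0,0]}]'
python3 -m creep '[{"fingers":0,"dp":[0,0,0],"twist":[0,0,0]},{"fingers":0,"dp":[0,0,0],"twist":[0,0,0]}]'
python3 go.py day 153.8 .063 .046
```

```text
clock: 14.62
tcp_pos: [0.5023, 0.1801, 0.0937]
ee_rot: [-0.601, -0.372, 0.602, -0.371]
wrist_force: [-0.6, -0.1, -0.7]
opening: -0.0
clock: 14.88
tcp_pos: [0.503, 0.1801, 0.0946]
ee_rot: [-0.599, -0.375, 0.6, -0.374]
wrist_force: [0.3, 0.2, -0.9]
opening: 0.0
tcp [0.503  0.1801 0.0946] th,r 155.0 0.064 psi -26.1 tilt [-1.    -0.001  0.001] F [ 0.26  0.24 -0.87] t 14.875 open 3.1137877291013364e-05
need dp cm (tool) [ 4.86  0.11 -0.14] twist x 0.002
```

```bash
python3 -m creep '[{"fingers":0,"dp":[1.5,0,-0.1],"twist":[0,0,0]},{"fingers":0,"dp":[1.5,0,0],"twist":[0,0,0]},{"fingers":0,"dp":[1.2,0,0],"twist":[0,0,0]},{"fingers":0,"dp":[0.7,0,0],"twist":[0,0,0]},{"fingers":0,"dp":[0,0,0],"twist":[0,0,0]}]'
python3 wa.py day 188 .062 .046
python3 -m creep '[{"fingers":0,"dp":[0,0.03,0.4],"twist":[-0.065,0,0]},{"fingers":0,"dp":[0,0.03,0.4],"twist":[-0.065,0,0]},{"fingers":0,"dp":[0,0.02,0.4],"twist":[-0.065,0,0]},{"fingers":0,"dp":[0,0.01,0.4],"twist":[-0.065,0,0]},{"fingers":0,"dp":[0,0.01,0.4],"twist":[-0.065,0,0]}]'
python3 wa.py day 191 .062 .046
```

```text
clock: 15.5
tcp_pos: [0.5036, 0.181, 0.0456]
ee_rot: [-0.6, -0.374, 0.601, -0.373]
wrist_force: [-0.7, 0.1, 0.2]
opening: 0.0001
tcp [0.5036 0.181  0.0456] th,r 154.0 0.0639 psi -26.3 tilt [-1.    -0.001  0.001] F [-0.66  0.06  0.18] t 15.5 open 0.00013951906002655423
need dp cm (tool) [-0.04  1.27  3.46] twist x -0.598
wheel past rest (deg, mod click) (51.22857142857143, np.float64(4.81938394304877))
clock: 16.18
tcp_pos: [0.4991, 0.1623, 0.047]
ee_rot: [0.532, 0.466, -0.531, 0.466]
wrist_force: [0.1, 1.3, -0.3]
opening: 0.0002
tcp [0.4991 0.1623 0.047 ] th,r 171.5 0.0626 psi -7.5 tilt [-1.     0.002 -0.001] F [ 0.06  1.26 -0.31] t 16.175 open 0.00015411774403335923
need dp cm (tool) [0.1  0.38 2.08] twist x -0.323
wheel past rest (deg, mod click) (8.3, np.float64(4.739906627727005))
```

```bash
python3 -m creep '[{"fingers":0,"dp":[0,0.02,0.4],"twist":[-0.065,0,0]},{"fingers":0,"dp":[0,0.01,0.4],"twist":[-0.065,0,0]},{"fingers":0,"dp":[0,0.01,0.4],"twist":[-0.065,0,0]},{"fingers":0,"dp":[0,0.01,0.4],"twist":[-0.065,0,0]},{"fingers":0,"dp":[0,0.01,0.4],"twist":[-0.065,0,0]}]'
python3 -m creep '[{"fingers":0,"dp":[0,0,0],"twist":[0,0,0]},{"fingers":0,"dp":[0,0,0],"twist":[0,0,0]}]'
python3 wa.py day 191 .062 .046
```

```text
clock: 16.85
tcp_pos: [0.4995, 0.1419, 0.0469]
ee_rot: [0.45, 0.546, -0.449, 0.546]
wrist_force: [0.7, 0.1, -0.2]
opening: -0.0002
clock: 17.1
tcp_pos: [0.4993, 0.1418, 0.0466]
ee_rot: [0.45, 0.545, -0.45, 0.545]
wrist_force: [0.0, -2.3, 0.4]
opening: 0.0
tcp [0.4993 0.1418 0.0466] th,r -169.7 0.0627 psi 10.9 tilt [-1.     0.001  0.001] F [ 0.   -2.28  0.4 ] t 17.1 open 1.8835873351779383e-05
need dp cm (tool) [0.06 0.07 0.07] twist x -0.002
wheel past rest (deg, mod click) (49.72857142857143, np.float64(4.827962040203484))
```

Snapped; the follower rests lightly on the finger. Retreat outward and go back for the third.

```bash
python3 -m creep '[{"fingers":0,"dp":[0,-1,0.1],"twist":[0,0,0]},{"fingers":0,"dp":[0,-1.2,0],"twist":[0,0,0]},{"fingers":0,"dp":[-3,0,0],"twist":[0,0,0]},{"fingers":0,"dp":[-2,0,0],"twist":[0,0,0]},{"fingers":0,"dp":[0,0,0],"twist":[0,0,0]}]'
python3 wa.py day 153.8 .063 .096; python3 snap.py m 355 180
```

```text
clock: 17.77
tcp_pos: [0.478, 0.1369, 0.0976]
ee_rot: [0.451, 0.545, -0.449, 0.546]
wrist_force: [0.8, -0.3, -1.0]
opening: -0.0
tcp [0.478  0.1369 0.0976] th,r -169.0 0.0846 psi 11.0 tilt [-1.     0.003  0.   ] F [ 0.78 -0.28 -1.02] t 17.775 open -4.1864895231857034e-05
need dp cm (tool) [ 0.17  3.44 -3.81] twist x 0.649
wheel past rest (deg, mod click) (51.22857142857143, np.float64(4.785455865165936))
```

View pics/m.png

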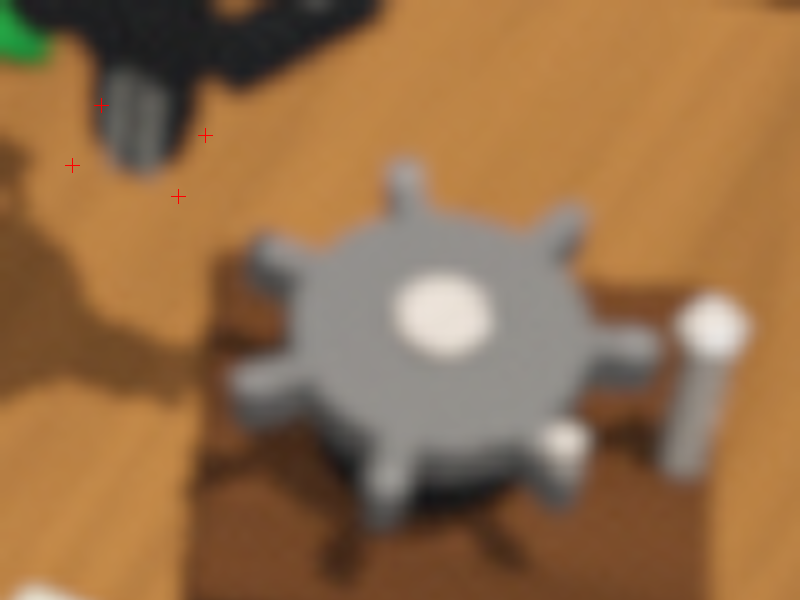

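Stud at (565,440), one lobe short of the pointer (712,325). One more click.

```bash
python3 -m creep '[{"fingers":0,"dp":[0,1.7,-1.9],"twist":[0,0,0]},{"fingers":0,"dp":[0,1.7,-1.9],"twist":[0.16,0,0]},{"fingers":0,"dp":[0,0,0],"twist":[0.16,0,0]},{"fingers":0,"dp":[0,0,0],"twist":[0.16,0,0]},{"fingers":0,"dp":[0,0,0],"twist":[0.17,0,0]}]'
python3 -m creep '[{"fingers":0,"dp":[0,0,0],"twist":[0,0,0]},{"fingers":0,"dp":[0,0,0],"twist":[0,0,0]}]'
python3 go.py day 153.8 .063 .046
```

```text
clock: 18.5
tcp_pos: [0.5025, 0.1805, 0.0946]
ee_rot: [-0.601, -0.372, 0.602, -0.371]
wrist_force: [1.4, 0.2, -0.2]
opening: -0.0002
clock: 18.75
tcp_pos: [0.5032, 0.1805, 0.0955]
ee_rot: [-0.599, -0.375, 0.6, -0.374]
wrist_force: [-0.4, -1.1, 0.1]
opening: 0.0001
tcp [0.5032 0.1805 0.0955] th,r 154.6 0.064 psi -26.1 tilt [-1.    -0.001  0.001] F [-0.44 -1.11  0.14] t 18.75 open 0.00011846432057721515
need dp cm (tool) [ 4.95  0.11 -0.09] twist x 0.002
```

```bash
python3 -m creep '[{"fingers":0,"dp":[1.5,0.05,-0.1],"twist":[0,0,0]},{"fingers":0,"dp":[1.5,0,0],"twist":[0,0,0]},{"fingers":0,"dp":[1.2,0,0],"twist":[0,0,0]},{"fingers":0,"dp":[0.8,0,0],"twist":[0,0,0]},{"fingers":0,"dp":[0,0,0],"twist":[0,0,0]}]'
python3 wa.py day 191 .062 .046
python3 -m creep '[{"fingers":0,"dp":[0,0.02,0.4],"twist":[-0.065,0,0]},{"fingers":0,"dp":[0,0.02,0.4],"twist":[-0.065,0,0]},{"fingers":0,"dp":[0,0.02,0.4],"twist":[-0.065,0,0]},{"fingers":0,"dp":[0,0.01,0.4],"twist":[-0.065,0,0]},{"fingers":0,"dp":[0,0.01,0.4],"twist":[-0.065,0,0]}]'
python3 wa.py day 191 .062 .046
```

```text
clock: 19.38
tcp_pos: [0.5041, 0.1811, 0.0455]
ee_rot: [-0.6, -0.374, 0.601, -0.373]
wrist_force: [0.5, 0.2, -0.8]
opening: 0.0001
tcp [0.5041 0.1811 0.0455] th,r 153.7 0.0634 psi -26.3 tilt [-1.    -0.001  0.001] F [ 0.47  0.21 -0.79] t 19.375 open 5.1476862932455344e-05
need dp cm (tool) [-0.05  1.41  3.76] twist x -0.65
wheel past rest (deg, mod click) (51.22857142857143, np.float64(4.7843713148584905))
clock: 20.05
tcp_pos: [0.4996, 0.1625, 0.0471]
ee_rot: [0.532, 0.466, -0.531, 0.466]
wrist_force: [0.1, 2.0, 0.3]
opening: 0.0002
tcp [0.4996 0.1625 0.0471] th,r 171.2 0.0621 psi -7.5 tilt [-1.     0.002 -0.001] F [0.07 2.01 0.29] t 20.05 open 0.00019839528217831
need dp cm (tool) [0.1  0.33 2.11] twist x -0.323
wheel past rest (deg, mod click) (8.3, np.float64(4.621964430487702))
```

```bash
python3 -m creep '[{"fingers":0,"dp":[0,0.02,0.4],"twist":[-0.065,0,0]},{"fingers":0,"dp":[0,0.01,0.4],"twist":[-0.065,0,0]},{"fingers":0,"dp":[0,0.01,0.4],"twist":[-0.065,0,0]},{"fingers":0,"dp":[0,0.01,0.4],"twist":[-0.065,0,0]},{"fingers":0,"dp":[0,0.01,0.4],"twist":[-0.065,0,0]}]'
python3 -m creep '[{"fingers":0,"dp":[0,0,0],"twist":[0,0,0]},{"fingers":0,"dp":[0,0,0],"twist":[0,0,0]}]'
python3 wa.py day 191 .062 .046
```

```text
clock: 20.72
tcp_pos: [0.4999, 0.1422, 0.0469]
ee_rot: [0.45, 0.546, -0.449, 0.546]
wrist_force: [0.3, 0.2, -0.7]
opening: 0.0001
clock: 20.98
tcp_pos: [0.4999, 0.142, 0.0467]
ee_rot: [0.45, 0.545, -0.45, 0.546]
wrist_force: [0.3, -1.8, 0.8]
opening: 0.0001
tcp [0.4999 0.142  0.0467] th,r -169.8 0.0621 psi 10.9 tilt [-1.     0.001  0.001] F [ 0.32 -1.75  0.76] t 20.975 open 0.00014852583786256914
need dp cm (tool) [0.07 0.01 0.08] twist x -0.002
wheel past rest (deg, mod click) (48.72857142857143, np.float64(4.883559775673745))
```

```bash
python3 -m creep '[{"fingers":0,"dp":[0,-1,0.1],"twist":[0,0,0]},{"fingers":0,"dp":[0,-1.2,0],"twist":[0,0,0]},{"fingers":0,"dp":[-3,0,0],"twist":[0,0,0]},{"fingers":0,"dp":[-5,0,0],"twist":[0,0,0]},{"fingers":0,"dp":[-5,0,0],"twist":[0,0,0]}]'
python3 -m creep '[{"fingers":0,"dp":[-3,-3,0],"twist":[0,0,0]},{"fingers":0,"dp":[0,-4,0],"twist":[0,0,0]},{"fingers":0,"dp":[0,0,0],"twist":[0,0,0]},{"fingers":0,"dp":[0,0,0],"twist":[0,0,0]},{"fingers":0,"dp":[0,0,0],"twist":[0,0,0]}]'
python3 -m creep '[{"fingers":0,"dp":[0,0,0],"twist":[0,0,0]},{"fingers":0,"dp":[0,0,0],"twist":[0,0,0]},{"fingers":0,"dp":[0,0,0],"twist":[0,0,0]},{"fingers":0,"dp":[0,0,0],"twist":[0,0,0]},{"fingers":0,"dp":[0,0,0],"twist":[0,0,0]}]'
python3 wa.py day 153.8 .063 .096; python3 wa.py week 153.8 .063 .096|tail -1
python3 - <<'E'
from h import *
for n in("scene","top"): cv2.imwrite(f"pics/{n}9.png",read_camera(n)["pixels"])
E
python3 snap.py n 355 180
```

```text
clock: 21.65
tcp_pos: [0.4765, 0.137, 0.1772]
ee_rot: [0.45, 0.546, -0.45, 0.545]
wrist_force: [1.0, 0.2, -0.0]
opening: -0.0002
clock: 22.28
tcp_pos: [0.4099, 0.1237, 0.2061]
ee_rot: [0.45, 0.546, -0.45, 0.545]
wrist_force: [-0.2, -0.0, -0.7]
opening: 0.0003
clock: 22.9
tcp_pos: [0.4094, 0.1236, 0.2063]
ee_rot: [0.45, 0.546, -0.45, 0.546]
wrist_force: [0.2, -0.6, 1.0]
opening: 0.0001
tcp [0.4094 0.1236 0.2063] th,r -169.0 0.1544 psi 11.0 tilt [-1.  0. -0.] F [ 0.21 -0.64  1.01] t 22.9 open 0.00013394940391166026
need dp cm (tool) [11.03 10.42 -3.8 ] twist x 0.649
wheel past rest (deg, mod click) (51.22857142857143, np.float64(4.784334660861691))
wheel past rest (deg, mod click) (71.8, np.float64(5.124074640343937))
```

View pics/n.png

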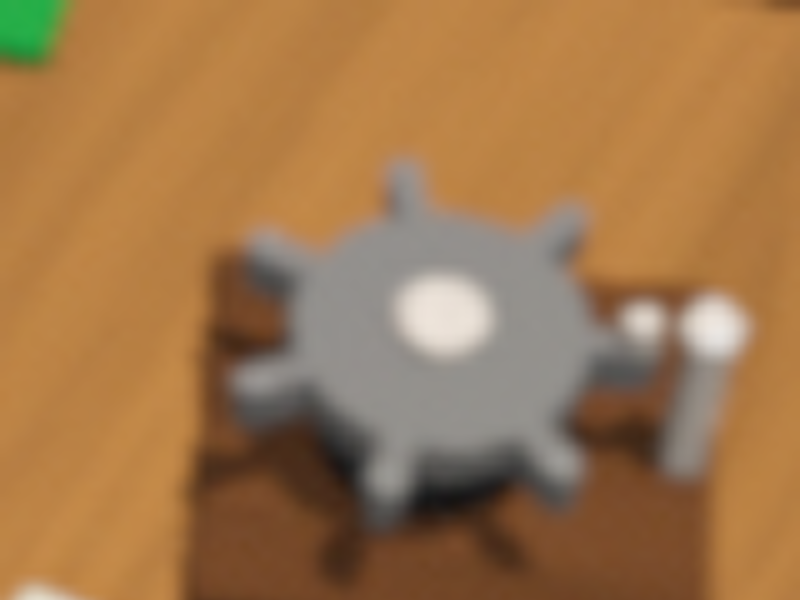

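View pics/scene9.png

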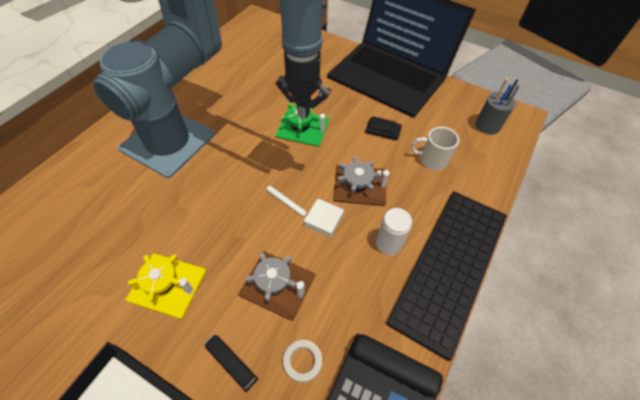

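View pics/top9.png

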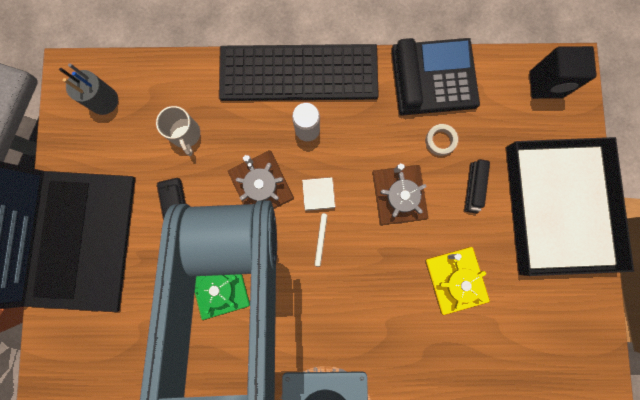

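The scene view shows the stud at the weekday pointer and the five-dot lobe at the week pointer. Both wheels are at rest, the other objects are where they were, and the gripper is clear at 0.21 m.

```bash
python3 -c "
from rig import *
print(sign_off())"
```

```text
the job is handed in; nothing more can be done
None
```

The job is done and handed in at about 23 s of the 72 s allowed. With the shut fingertip I turned the week wheel one click anticlockwise, then the weekday wheel three clicks, one at a time.

**Last checks:**
- **Wheels:** the camera shows both resting at their starting angles within a click (to about 0.5°). The stud is at the weekday pointer, and the five-dot lobe, which stood one lobe clockwise of the week pointer at the start, is now at it.
- **Desk:** nothing else looks moved in the final pictures. I compared these by eye, not by measurement. The arm hides part of the mouse in the top view, but the scene view shows it in place.
- **Robot:** the gripper is clear of everything, about 0.21 m above the desk. The readings I took showed wrist forces of about 3 N at most.

**What disagreed:**
- **Fingertip position:** in some pictures the fingertip looked up to about 1 cm from its reported position. The first lobe moved where the reported position predicted, so I went by that.
- **Follower lobe:** after each weekday click, the next lobe rested lightly on the finger, 1 to 3° short of its click. It settled fully once I pulled the finger outward.

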